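Shut the drive tray and point out its fitting parts

ROBOT

A 6-joint arm with a two-finger parallel gripper is mounted at the origin on a cart in front of the work surface, level with it; the furniture and walls round the work are solid. World frame = base frame: x ahead of the robot, y to its left, z up, the work surface at z = 0. Lengths are in m, angles in rad, forces in N, time in s.
With the tool pointing down it reaches from about 0.35 to 0.775 m from the base axis. Payload 7.3 kg.
Tool frame: the origin (TCP) lies midway between the tips of the shut fingers; the grasp point (between the pads) lies pinch_z behind it (pinch_z is the distance from the TCP to the grasp point, in m); z points along the fingers, y is the line along which they close (so a half turn about z gives the same grasp; the last joint's range is limited). The gripper opens to 92 mm and grips with 3 to 60 N. Pads are 19 mm wide; open, the fingers measure 130 mm over their backs; the gripper's body (75 mm by 190 mm) begins 47 mm behind the grasp point.
Start: joints at [-1.482, 0.342, 1.524, -0, 1.275, -0.146], TCP at [0.122, -0.511, 0.227] pointing down, gripper open.
Joint ranges: [-2.53, 2.53], [-0.77, 2.02], [0.04, 2.7], [-1, 4.14], [0.28, 2.66], [-3.11, 3.11]. Speed limits (rad/s): [2.57, 2.57, 3.14, 3.14, 3.14, 3.14].

INTERFACE

Orientations are given as a rotation vector (axis times angle).
In Python, from plant import * gives the robot as it stands.
- The arm moves only by the tool arm_command, never from a script. Its argument "plan" is a list of rows, each an object with "slide": the shift along the world's x, y, z each as a share of 0.15 m, from -1 to 1, a list of three; "dr": the turn, a rotation vector about the world's x, y, z each as a share of 30 degrees, from -1 to 1, a list of three. In form: [{"slide": [dx, dy, dz], "dr": [rx, ry, rz]}, ...]. A call has 1 to 12 rows; each row is the pose to reach, as a shift and turn from the pose commanded when the call began; what a row does not reach only later rows make up. A row lasts 1/10 s, in which the tool goes at most 50 mm and 8.59 degrees, less where a joint would pass 70% of its speed; a pose out of reach is approached as far as the arm can. A call with a number of a shift or a turn outside -1 to 1 is refused whole. A call with a gripper value outside its range is refused whole. "claw" is the opening, from 0 (shut) to 1 (fully open), set as the call begins (left out, the last holds). The fingers move at their own pace and stop on an object; "grip_force" is the grip in N (left out, the last holds). Time passes only in rows, so rows that repeat a pose let the fingers close. It gives the time, the measured TCP pose, the force, the opening and the grip force at its end, in the units of the state.
- read_state(): the state, without advancing time (a new reading comes with each control period).
- capture(name): name is "scene" or "side" or "wrist"; returns the picture (400x640x3 uint8, blue, green, red); there is no depth.
- camera_params(name): a dict with "mtx" (3x3 intrinsics, pixels), "rvec" (rotation vector, rad) and "tvec" (3), from world to camera coordinates, as OpenCV has them; the wrist camera has in their place "mount" (4x4, takes a point from camera to tool coordinates, whose origin is the TCP and whose axes are the flange's). Camera axes: x right, y down, z forward; pixel columns grow to the right and rows downward; lengths in m; the calibration is good to about 2 mm. A picture is of the moment at which its call begins: read the wrist's pose just before it. camera_params takes no time and is no camera call.
- sign_off(): hands the job in; it is judged then, once.
The state is a dict: "time_s": time; "joint_positions": joint angles; "joint_velocities": joint speeds; "effort": joint torques, N m; "tool_pos": TCP position; "orientation": TCP orientation; "contact_force": force on the tool from outside, world axes, zero at the start; "torque": the same for the moment, N m; "width": opening from 0.0 (shut) to 1.0 (fully open); "finger_force": force on a finger pad.
Only numpy, scipy, OpenCV 4.12 (cv2) and the standard library are available. Lean on these libraries where they do the work, as an engineer would, in place of code of your own. Each camera call takes 0.05 s, during which the arm holds its last target. There are 200 camera calls.

TASK

Get the slim optical drive ready for refitting: push its open tray fully shut with the fingertips, without lifting the drive or shoving it across the bench. Then show the technician what it goes in with: point from above at the middle of the black folded steel drive bracket and stay there about two seconds, then point the same way at the middle of the round steel screw dish and finish there, still pointing at it. Point with the fingertips a few centimetres above each part without touching it, pick nothing up, and leave the black drive case and the flux tub that lie among them untouched.

Things in the scene. Friction and masses are not known exactly. Their poses are not given: they have to be found in the camera images.
- drive: Slim silver-grey optical drive, loose, 133 x 131 x 14 mm, lying flat on the bench left of centre; 0.12 to 0.22 kg. Origin: centre of the underside of the drive with its tray shut. Its x axis points from the tray front to the back of the drive (roughly away from the robot), z up.
- drive_tray (a joint): How far the tray is out of the drive, m: 0 fully shut, at most 0.105, starts 0.05 to 0.08. The tray slides along the drive's x axis with light friction (about 0.4 N) and stays where it is left; shutting means pushing its front towards the drive's +x.
- tray_front (a point): Middle of the outer face of the tray's front bar (132 mm wide, 14 mm high, black), at half its height, 7 mm above the bench. Same axes as the drive: x points into the drive. With the tray shut it lies 66 mm in front of the drive's origin.
- bracket_top (a point): Point over the middle of the black folded steel drive bracket: an angle with a row of fixing holes, 54 x 132 mm in plan (long along its own y), 24 mm high, loose. The point is at the height of its upper edge, 24 mm above the bench, z up.
- dish_top (a point): Centre of the mouth of the round pressed-steel dish with small screws in it, 85 mm across, loose. The point is at the height of its rim, 18 mm above the bench, z up.
- bracket: The bracket itself, origin on its underside, 24 mm below bracket_top.
- dish: The dish itself, origin on its underside, 18 mm below dish_top.
- case: Bystander: plain black external drive case, a closed box 63 x 112 x 24 mm, origin under its centre. Leave alone.
- tub: Bystander: round flux tub with a black lid, 47 mm across, 29 mm high, origin under its centre. Leave alone.

How it is judged:
By the outcome, as a careful person would: the job done as asked, in the order asked, and still so for the second after the job is handed in, with the robot touching nothing.
It also fails if it takes over 51 s, if anything falls off the work surface, if the arm or the gripper's body presses on something with over 40 N, if the wrist force passes 120 N, or if a joint passes its speed limit or range.

## Working session

There is one attempt and no reset: what is moved stays moved. The work goes in short steps, Python scripts to look and compute and a tool call to move; the robot and the scene stay as the last step left them, time stands still between calls to the robot, and variables do not carry over. Pictures are saved under pics/ and viewed, at most 10 in all, crops included, and the job is handed in when it is done.

Besides the shell and the picture viewer there is one more tool, called after "Request:" by a JSON object that holds its "op" and its "data". arm_command: Moves the arm, as the interface text tells. Shift numbers are shares of 0.15 m and turn numbers shares of 30 degrees, none past 1 either way. Its arguments: {"type":"object","properties":{"plan":{"type":"array"},"claw":{"type":"number"},"grip_force":{"type":"number"}},"required":["plan"]}

```bash
mkdir -p pics; cat > h.py <<'E'
from plant import *
import numpy as np, cv2
def ray(name,px,z):
    c=camera_params(name); K=np.array(c['mtx'])
    R=cv2.Rodrigues(np.array(c['rvec'],float))[0]; t=np.array(c['tvec'],float).ravel()
    C=-R.T@t
    out=[]
    for p in px:
        d=R.T@np.linalg.inv(K)@np.array([p[0],p[1],1.])
        out.append(C+d*(z-C[2])/d[2])
    return np.array(out).round(4)
def proj(name,P):
    c=camera_params(name)
    return cv2.projectPoints(np.array(P,float),np.array(c['rvec'],float),np.array(c['tvec'],float),np.array(c['mtx']),None)[0].reshape(-1,2)
E
python3 - <<'E'
from h import *
for n in("scene","side"): cv2.imwrite(f"pics/{n}1.png",capture(n))
s=read_state();print(s)
E
```

```text
{'time_s': 0.1, 'joint_positions': array([-1.48197305e+00,  3.42647680e-01,  1.52491755e+00, -5.12696227e-06,
        1.27539118e+00, -1.45991808e-01]), 'joint_velocities': array([-0.00111023, -0.00089169, -0.00312144,  0.00035793, -0.0007452 ,
        0.00172822]), 'effort': array([ 1.51108699e-03, -4.32004380e+01, -2.44694495e+01,  7.19150389e-02,
        5.26365254e-02, -6.00066232e-05]), 'tool_pos': array([ 0.12214026, -0.51022531,  0.22611862]), 'orientation': array([-3.11861060e+00, -3.67842499e-01, -5.35012936e-05]), 'contact_force': array([0.66715378, 1.36652969, 0.14278904]), 'torque': array([-0.02433649, -0.00349692, -0.01069051]), 'finger_force': 0.0, 'width': 1.0029272076581348}
```

View pics/scene1.png

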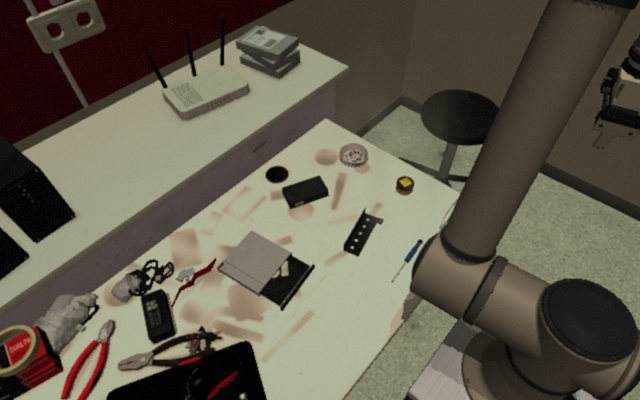

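View pics/side1.png

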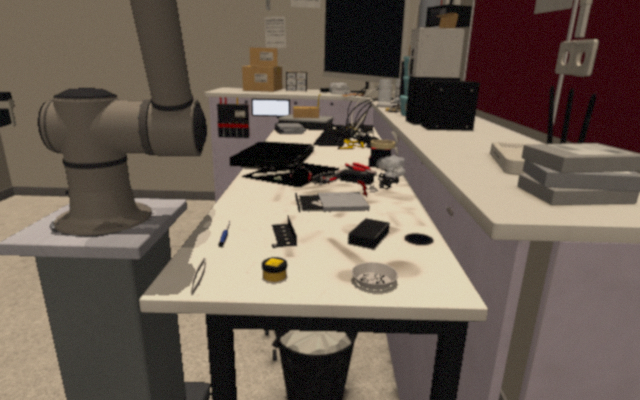

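The scene picture shows the drive at about (255,262) with its black tray bar at (297,286). The bracket is at (363,232), the case at (305,192), the dish at (354,155) and the tub at (405,184). I'll enlarge this for accuracy.

```bash
python3 - <<'E'
from h import *
im=cv2.imread("pics/scene1.png")
cv2.imwrite("pics/crop1.png",cv2.resize(im[135:325,210:430],None,fx=3.6,fy=3.1,interpolation=cv2.INTER_CUBIC))
print(ray("scene",[(313,265),(281,307),(297,286)],.014))
print(ray("scene",[(354,153)],.018),ray("scene",[(363,232)],.01),ray("scene",[(305,192)],.015),ray("scene",[(405,184)],.02))
print(ray("side",[(375,272)],.018),ray("side",[(285,233)],.01))
E
```

```text
[[0.4719 0.0779 0.014 ]
 [0.454  0.2024 0.014 ]
 [0.4626 0.1423 0.014 ]]
[[ 0.631  -0.2769  0.018 ]] [[ 0.4425 -0.0763  0.01  ]] [[ 0.6393 -0.0754  0.015 ]] [[ 0.4498 -0.2709  0.02  ]]
[[ 0.6347 -0.2751  0.018 ]] [[ 0.4511 -0.0867  0.01  ]]
```

View pics/crop1.png

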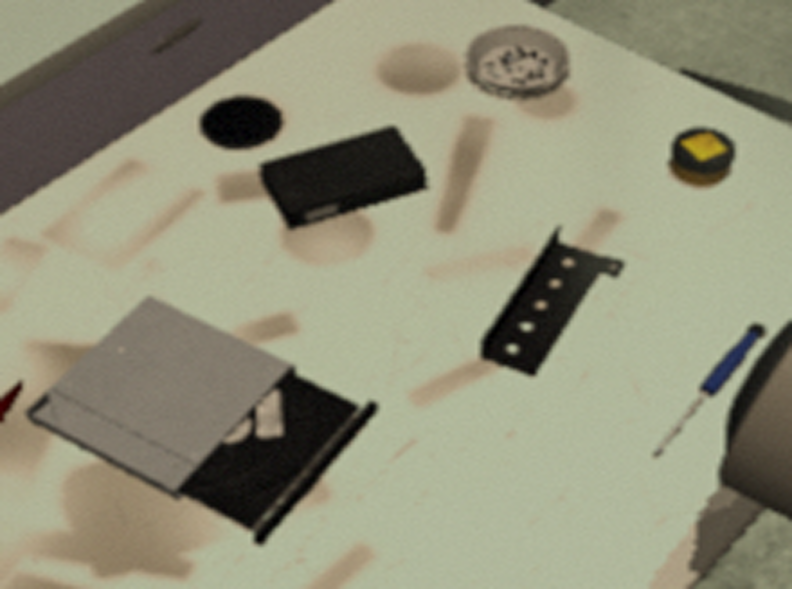

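```bash
python3 - <<'E'
from h import *
from scipy.spatial.transform import Rotation as Ro
cv=lambda L:[(210+x/3.6,135+y/3.1) for x,y in L]
d=ray("scene",cv([(150,297),(293,370),(180,490),(35,402)]),.014);print("drive BR FR FL BL",d.tolist(),d.mean(0))
print("bar",ray("scene",cv([(375,404),(258,533)]),.014).tolist())
print("br base",ray("scene",cv([(540,375),(485,355),(620,265)]),.0).tolist())
print("br top",ray("scene",cv([(557,230),(485,345)]),.024).tolist())
print("dish rim",ray("scene",cv([(518,60)]),.018).tolist())
R=Ro.from_rotvec(read_state()['orientation']).as_matrix();print(R.round(3))
c=camera_params("wrist");print(c)
E
```

```text
drive BR FR FL BL [[0.6541, 0.1056, 0.014], [0.5307, 0.0901, 0.014], [0.5133, 0.2096, 0.014], [0.6388, 0.2215, 0.014]] [0.584225 0.1567   0.014   ]
bar [[0.4692, 0.0768, 0.014], [0.4531, 0.2013, 0.014]]
br base [[0.4084, -0.0214, 0.0], [0.4481, -0.0114, 0.0], [0.4309, -0.1437, 0.0]]
br top [[0.4776, -0.1276, 0.024], [0.4447, -0.0061, 0.024]]
dish rim [[0.6277, -0.2723, 0.018]]
[[ 0.973  0.233 -0.   ]
 [ 0.233 -0.973  0.001]
 [ 0.    -0.001 -1.   ]]
{'mtx': array([[358.0754007 ,   0.        , 319.86160628],
       [  0.        , 358.0754007 , 204.97238715],
       [  0.        ,   0.        ,   1.        ]]), 'mount': array([[ 8.60536159e-04, -9.60545092e-01, -2.78122969e-01,
         7.58377685e-02],
       [ 9.99999614e-01,  7.76996796e-04,  4.10593083e-04,
        -5.20616448e-04],
       [-1.78292514e-04, -2.78123215e-01,  9.60545390e-01,
        -1.58489535e-01],
       [ 0.00000000e+00,  0.00000000e+00,  0.00000000e+00,
         1.00000000e+00]])}
```

Request:
{"op": "arm_command", "data": {"plan": [{"slide":[0.33,0.25,0],"dr":[0,0,0]},{"slide":[0.66,0.5,0],"dr":[0,0,0]},{"slide":[1,0.75,0],"dr":[0,0,-0.1]},{"slide":[1,0.75,0],"dr":[0,0,-0.2]}], "claw": 1}}

```text
time_s: 0.5
tool_pos: [0.2737, -0.396, 0.2265]
orientation: [-3.134, -0.202, -0.0]
contact_force: [1.5, -0.0, -0.7]
width: 1.001
finger_force: 0.0
```

Request:
{"op": "arm_command", "data": {"plan": [{"slide":[0.25,0.3,0],"dr":[0,0,0]},{"slide":[0.5,0.6,0],"dr":[0,0,0]},{"slide":[0.85,0.95,0],"dr":[0,0,0]},{"slide":[0.85,0.95,0],"dr":[0,0,0]}]}}

```text
time_s: 0.9
tool_pos: [0.4008, -0.2534, 0.2266]
orientation: [-3.134, -0.205, 0.0]
contact_force: [0.3, -0.5, -0.5]
width: 0.999
finger_force: 0.0
```

Request:
{"op": "arm_command", "data": {"plan": [{"slide":[0.1,0.33,0],"dr":[0,0,0]},{"slide":[0.2,0.66,0],"dr":[0,0,0]},{"slide":[0.2,1,0],"dr":[0,0,0]},{"slide":[0.2,1,0],"dr":[0,0,0]}]}}

```text
time_s: 1.3
tool_pos: [0.4291, -0.1007, 0.2264]
orientation: [-3.132, -0.213, 0.002]
contact_force: [-0.1, -0.3, 0.3]
width: 1.0
finger_force: 0.0
```

Request:
{"op": "arm_command", "data": {"plan": [{"slide":[-0.05,0.33,0],"dr":[0,0,0]},{"slide":[-0.1,0.66,0],"dr":[0,0,0]},{"slide":[-0.2,1,0],"dr":[0,0,0]},{"slide":[-0.2,1,0],"dr":[0,0,0]},{"slide":[-0.2,1,0],"dr":[0,0,0]},{"slide":[-0.2,1,0],"dr":[0,0,0]}]}}

```text
time_s: 1.9
tool_pos: [0.4001, 0.0434, 0.2267]
orientation: [3.134, 0.203, 0.0]
contact_force: [0.5, -0.2, -0.1]
width: 0.999
finger_force: 0.0
```

```bash
cat >> h.py <<'E'
from scipy.spatial.transform import Rotation as Ro
def wray(s,px,z):
    c=camera_params("wrist"); M=np.array(c['mount']); R=Ro.from_rotvec(s['orientation']).as_matrix(); K=np.array(c['mtx'])
    C=R@M[:3,3]+s['tool_pos']; out=[]
    for p in px:
        d=R@M[:3,:3]@np.linalg.inv(K)@np.array([p[0],p[1],1.])
        out.append(C+d*(z-C[2])/d[2])
    return np.array(out).round(4)
def look(n):
    import pickle
    s=read_state(); im=capture("wrist"); cv2.imwrite(f"pics/{n}.png",im); pickle.dump(s,open(n+'.pkl','wb'))
    print(s['time_s'],s['tool_pos'].round(4),s['orientation'].round(4),s['joint_positions'].round(2)); return im
E
python3 -c "
from h import *
look('w1')"
```

```text
1.9 [0.4001 0.0434 0.2267] [3.1343e+00 2.0320e-01 3.0000e-04] [-0.08  0.12  1.83 -0.    1.2   1.36]
```

View pics/w1.png

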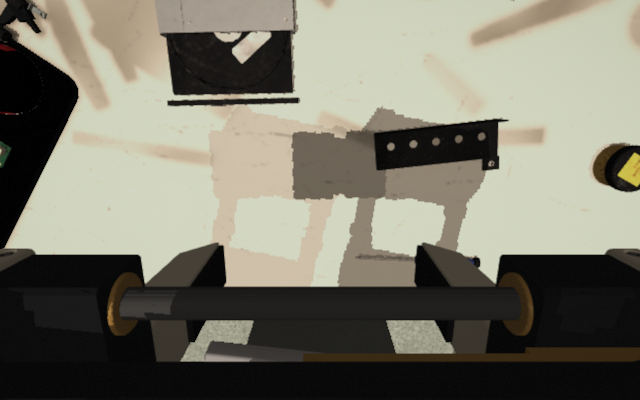

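The wrist view shows the tray bar's outer edge from (168,105) to (299,102) and the drive's front edge at row ~32, columns 166–296. The bracket's base runs from (377,169) to (498,168), with its upright flange along (375,132)–(508,120).

```bash
python3 - <<'E'
from h import *
import pickle
s=pickle.load(open('w1.pkl','rb'))
print("bar",wray(s,[(168,105),(299,102)],.010))
print("drive front",wray(s,[(166,31),(296,31),(156,31)],.014))
print("br base",wray(s,[(377,169),(498,168),(482,160)],.0))
print("br top",wray(s,[(375,131),(508,120)],.024))
im=cv2.imread('pics/w1.png')
cv2.imwrite('pics/w1c.png',np.vstack([cv2.resize(im[0:130,130:340],(800,280) and None,fx=2.8,fy=2.2) ,cv2.resize(im[95:195,335:545],None,fx=2.8,fy=2.8)]))
E
```

```text
bar [[0.4518 0.2051 0.01  ]
 [0.4718 0.0744 0.01  ]]
drive front [[0.5196 0.2062 0.014 ]
 [0.5356 0.0843 0.014 ]
 [0.5184 0.2156 0.014 ]]
br base [[ 0.4131 -0.0173  0.    ]
 [ 0.4313 -0.1476  0.    ]
 [ 0.4376 -0.1281  0.    ]]
br top [[ 0.4543 -0.0042  0.024 ]
 [ 0.4818 -0.1321  0.024 ]]
```

View pics/w1c.png

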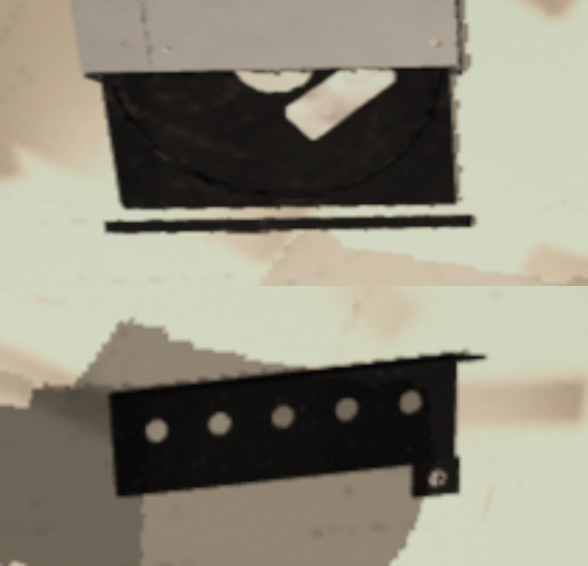

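Request:
{"op": "arm_command", "data": {"plan": [{"slide":[0.1,0.3,-0.2],"dr":[0,0,0.045]},{"slide":[0.21,0.6,-0.4],"dr":[0,0,0.045]},{"slide":[0.21,0.61,-0.7],"dr":[0,0,0.045]},{"slide":[0.21,0.61,-0.97],"dr":[0,0,0.045]},{"slide":[0.21,0.61,-0.97],"dr":[0,0,0.045]},{"slide":[0.21,0.61,-0.97],"dr":[0,0,0.045]}], "claw": 0.6}}

```text
time_s: 2.55
tool_pos: [0.4317, 0.1348, 0.0815]
orientation: [3.132, 0.238, -0.002]
contact_force: [1.0, 0.4, -0.0]
width: 0.603
finger_force: 0.0
```

```bash
python3 - <<'E'
from h import *
s=read_state(); im=look('w2')
print(s['width'],s['contact_force'])
sc=capture("scene"); 
a=cv2.resize(sc[215:325,210:340],None,fx=4,fy=4)[:300]
cv2.imwrite('pics/m2.png',np.vstack([cv2.resize(im,(520,325)),a[:275,:520] if a.shape[0]<275 else cv2.resize(sc[225:325,200:400],(520,260))]))
E
```

```text
2.55 [0.4317 0.1348 0.0815] [ 3.1323e+00  2.3800e-01 -2.3000e-03] [ 0.13  0.4   1.91 -0.    0.83  1.55]
0.6027270040645012 [ 1.02675881  0.36705412 -0.00194235]
```

View pics/m2.png

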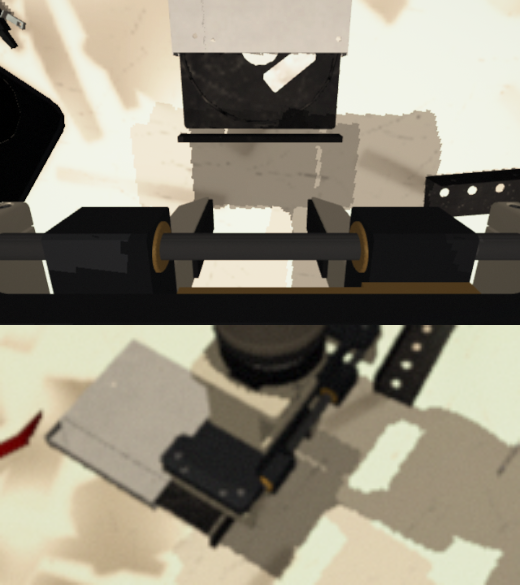

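The tool is square to and centred on the bar, which sits at (219,172)–(421,170) in raw wrist pixels. The drive's front edge is at (213,65)–(430,65).

```bash
python3 - <<'E'
from h import *
import pickle
s=pickle.load(open('w2.pkl','rb'))
im=cv2.imread('pics/w2.png')
print(im[55:180:1,320].mean(1).astype(int).tolist())
print("bar",wray(s,[(219,173),(421,171)],.010),"top back edge",wray(s,[(320,165)],.014))
print("drive front",wray(s,[(214,66),(430,65)],.014))
E
```

```text
[200, 201, 202, 202, 202, 203, 202, 201, 202, 186, 200, 179, 175, 227, 236, 236, 235, 235, 235, 235, 235, 235, 235, 235, 178, 35, 34, 34, 34, 34, 33, 33, 34, 35, 35, 36, 34, 33, 32, 31, 31, 32, 31, 32, 32, 32, 32, 31, 33, 32, 33, 35, 35, 35, 35, 36, 36, 34, 34, 34, 34, 35, 35, 35, 35, 34, 35, 35, 35, 33, 33, 33, 35, 36, 39, 41, 40, 37, 35, 34, 34, 35, 31, 28, 30, 29, 30, 32, 30, 31, 28, 28, 27, 20, 21, 26, 26, 28, 36, 38, 29, 21, 21, 73, 102, 101, 101, 101, 101, 67, 9, 8, 9, 15, 16, 16, 16, 17, 15, 16, 85, 120, 122, 123, 125]
bar [[0.4521 0.2049 0.01  ]
 [0.4733 0.0751 0.01  ]] top back edge [[0.4679 0.1407 0.014 ]]
drive front [[0.5167 0.2115 0.014 ]
 [0.5366 0.0857 0.014 ]]
```

Request:
{"op": "arm_command", "data": {"plan": [{"slide":[0,0,-0.2],"dr":[0,0,0]},{"slide":[0,0,-0.4],"dr":[0,0,0]},{"slide":[0,0,-0.49],"dr":[0,0,0]},{"slide":[0,0,-0.497],"dr":[0,0,0]},{"slide":[0.05,0.008,-0.497],"dr":[0,0,0]},{"slide":[0.1,0.015,-0.497],"dr":[0,0,0]},{"slide":[0.1,0.015,-0.497],"dr":[0,0,0]}]}}

```text
time_s: 3.35
tool_pos: [0.4489, 0.1384, 0.0082]
orientation: [-3.132, -0.241, -0.007]
contact_force: [0.2, 0.3, 0.8]
width: 0.596
finger_force: 0.0
```

Request:
{"op": "arm_command", "data": {"plan": [{"slide":[0.02,0.003,0],"dr":[0,0,0]},{"slide":[0.04,0.006,0],"dr":[0,0,0]},{"slide":[0.06,0.009,0],"dr":[0,0,0]},{"slide":[0.08,0.012,0],"dr":[0,0,0]},{"slide":[0.1,0.015,0],"dr":[0,0,0]},{"slide":[0.125,0.019,0],"dr":[0,0,0]},{"slide":[0.15,0.023,0],"dr":[0,0,0]},{"slide":[0.175,0.027,0],"dr":[0,0,0]},{"slide":[0.2,0.031,0],"dr":[0,0,0]},{"slide":[0.22,0.034,0],"dr":[0,0,0]},{"slide":[0.23,0.035,0],"dr":[0,0,0]},{"slide":[0.23,0.035,0],"dr":[0,0,0]}]}}

```text
time_s: 4.55
tool_pos: [0.4809, 0.1434, 0.0067]
orientation: [3.132, 0.241, 0.001]
contact_force: [0.2, -0.6, -0.0]
width: 0.599
finger_force: 0.0
```

```bash
python3 - <<'E'
from h import *
im=look('w3'); print(read_state()['contact_force'])
for c in (300,320,340): print(c,im[0:230:1,c].mean(1).astype(int).tolist())
E
```

```text
4.55 [0.4809 0.1434 0.0067] [3.1323e+00 2.4110e-01 5.0000e-04] [ 0.14  0.59  1.84 -0.    0.71  1.55]
[ 1.09707614 -1.00396429 -0.57859186]
300 [193, 192, 194, 194, 195, 195, 195, 194, 194, 193, 194, 193, 193, 193, 193, 193, 193, 193, 193, 194, 193, 195, 195, 195, 196, 196, 196, 196, 196, 196, 196, 196, 195, 195, 196, 195, 194, 194, 194, 193, 193, 193, 193, 195, 194, 195, 194, 195, 195, 196, 195, 194, 193, 193, 194, 194, 194, 194, 195, 194, 193, 194, 194, 194, 194, 195, 194, 194, 194, 194, 194, 193, 193, 193, 193, 193, 192, 193, 192, 191, 192, 192, 191, 193, 191, 192, 192, 192, 193, 193, 194, 194, 195, 196, 196, 196, 195, 194, 194, 194, 195, 194, 195, 193, 194, 194, 195, 196, 197, 196, 198, 198, 199, 198, 199, 198, 198, 195, 197, 197, 198, 199, 199, 200, 200, 200, 199, 199, 199, 198, 197, 197, 196, 196, 197, 197, 197, 197, 197, 196, 196, 195, 195, 195, 195, 196, 196, 196, 196, 197, 197, 198, 197, 198, 198, 198, 199, 198, 185, 169, 171, 172, 171, 171, 171, 172, 172, 174, 172, 172, 171, 171, 120, 29, 28, 27, 27, 26, 25, 26, 25, 25, 20, 12, 11, 14, 13, 13, 14, 14, 12, 14, 15, 15, 16, 13,
[... 1622 characters left out ...]
95, 195, 196, 194, 196, 195, 196, 195, 196, 197, 196, 198, 197, 197, 197, 197, 197, 197, 199, 198, 197, 196, 196, 196, 197, 197, 197, 198, 198, 198, 199, 199, 199, 198, 198, 198, 198, 198, 197, 198, 198, 198, 198, 199, 197, 197, 197, 196, 196, 195, 196, 196, 195, 195, 195, 196, 195, 196, 195, 195, 195, 195, 195, 195, 196, 196, 196, 196, 196, 197, 198, 198, 199, 198, 198, 198, 198, 198, 198, 162, 117, 117, 118, 118, 103, 88, 88, 88, 87, 88, 88, 88, 87, 87, 87, 86, 57, 15, 15, 14, 14, 16, 15, 15, 17, 15, 15, 16, 15, 15, 16, 15, 16, 16, 15, 15, 15, 13, 15, 14, 14, 14, 14, 16, 15, 16, 16, 15, 19, 16, 17, 16, 14, 15, 12, 11, 12, 15, 15, 16, 15, 15, 16, 15, 16, 60, 96, 106, 106, 106, 92, 51, 8, 8]
```

View pics/w3.png

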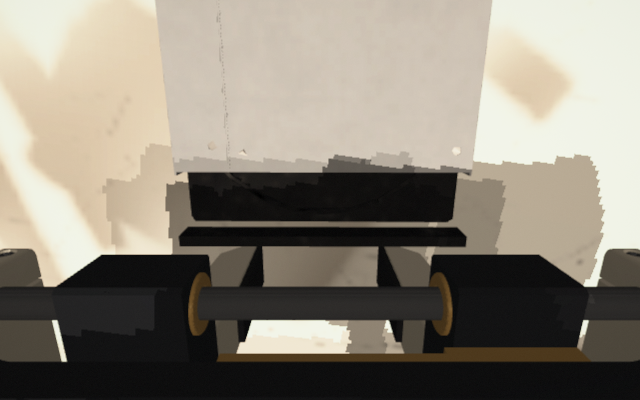

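The tray is partly shut and square. The drive's front edge is at row 172 (cols 175–475), and the bar's top-back edge is at row 227 with its outer face at row ~240.

```bash
python3 - <<'E'
from h import *
import pickle
s=pickle.load(open('w3.pkl','rb'))
R=Ro.from_rotvec(s['orientation']).as_matrix()
f=wray(s,[(175,172),(475,172),(320,172)],.014);b=wray(s,[(320,227),(320,237)],.014);o=wray(s,[(320,246)],.0)
print(f,b,o,s['tool_pos'])
for p in list(f)+list(b)+list(o): print((p-s['tool_pos'])@R[:,0])
E
```

```text
[[0.5175 0.2124 0.014 ]
 [0.5372 0.0855 0.014 ]
 [0.527  0.1511 0.014 ]] [[0.5024 0.1472 0.014 ]
 [0.4976 0.1465 0.014 ]] [[0.4876 0.1449 0.    ]] [0.48094158 0.14344147 0.00668908]
0.046682937800587125
0.04673162843113532
0.04669041612068514
0.02178335078083346
0.01693276658014606
0.006800896512332046
```

Request:
{"op": "arm_command", "data": {"plan": [{"slide":[0.02,0.003,0],"dr":[0,0,0]},{"slide":[0.04,0.006,0],"dr":[0,0,0]},{"slide":[0.06,0.009,0],"dr":[0,0,0]},{"slide":[0.08,0.012,0],"dr":[0,0,0]},{"slide":[0.1,0.015,0],"dr":[0,0,0]},{"slide":[0.115,0.018,0],"dr":[0,0,0]},{"slide":[0.13,0.02,0],"dr":[0,0,0]},{"slide":[0.14,0.0215,0],"dr":[0,0,0]},{"slide":[0.148,0.023,0],"dr":[0,0,0]},{"slide":[0.155,0.024,0],"dr":[0,0,0]},{"slide":[0.155,0.024,0],"dr":[0,0,0]},{"slide":[0.155,0.024,0],"dr":[0,0,0]}]}}

```text
time_s: 5.8
tool_pos: [0.504, 0.147, 0.0067]
orientation: [3.132, 0.241, 0.0]
contact_force: [0.4, -0.3, 0.2]
width: 0.605
finger_force: 0.0
```

```bash
python3 - <<'E'
from h import *
import pickle
im=look('w4'); s=pickle.load(open('w4.pkl','rb'));print(s['contact_force'])
R=Ro.from_rotvec(s['orientation']).as_matrix()
for c in(300,320): print(im[205:250,c].mean(1).astype(int).tolist())
for v in (215,220,222,224,226,228): print(v,(wray(s,[(320,v)],.014)[0]-s['tool_pos'])@R[:,0],wray(s,[(320,v)],.014)[0])
cv2.imwrite('pics/w4c.png',cv2.resize(im[190:260,160:490],None,fx=2.4,fy=5))
E
```

```text
5.8 [0.504  0.147  0.0067] [3.1322e+00 2.4120e-01 3.0000e-04] [ 0.14  0.62  1.77 -0.    0.75  1.56]
[ 0.42162605 -0.27015356  0.2023501 ]
[87, 88, 89, 88, 88, 88, 87, 87, 87, 87, 89, 89, 90, 90, 88, 89, 87, 88, 91, 96, 97, 85, 47, 7, 6, 6, 7, 8, 6, 6, 9, 12, 16, 20, 20, 19, 17, 17, 16, 17, 15, 59, 97, 109, 110]
[87, 87, 87, 86, 87, 88, 87, 87, 88, 89, 88, 88, 89, 88, 88, 87, 89, 87, 91, 95, 98, 85, 46, 6, 8, 7, 9, 7, 6, 6, 8, 10, 13, 16, 17, 16, 15, 16, 17, 16, 16, 58, 95, 105, 106]
215 0.02741000030305931 [0.531  0.1516 0.014 ]
220 0.025091185907513996 [0.5287 0.1513 0.014 ]
222 0.024072355093845674 [0.5277 0.1511 0.014 ]
224 0.023167655599490238 [0.5268 0.151  0.014 ]
226 0.022262956105134693 [0.5259 0.1509 0.014 ]
228 0.021244125291466368 [0.5249 0.1507 0.014 ]
```

View pics/w4c.png

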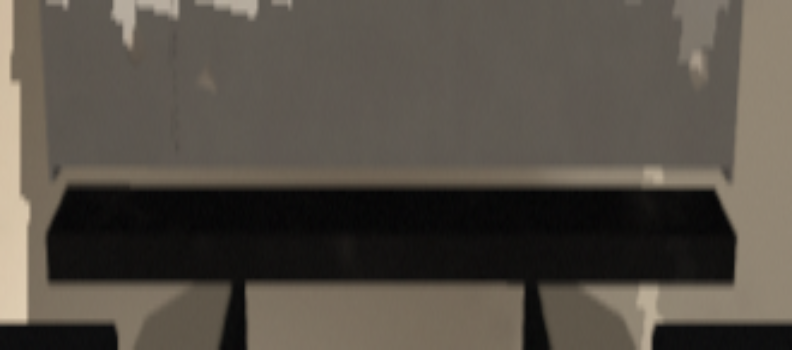

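A gap of about 4 px (~1.8 mm) remains: the drive's edge is at row 223 and the bar at row 227. I'll push a further 2.5 mm, slowly.

Request:
{"op": "arm_command", "data": {"plan": [{"slide":[0.004,0.0006,0],"dr":[0,0,0]},{"slide":[0.008,0.0012,0],"dr":[0,0,0]},{"slide":[0.011,0.0017,0],"dr":[0,0,0]},{"slide":[0.014,0.0021,0],"dr":[0,0,0]},{"slide":[0.0165,0.0025,0],"dr":[0,0,0]},{"slide":[0.0165,0.0025,0],"dr":[0,0,0]},{"slide":[0.0165,0.0025,0],"dr":[0,0,0]}]}}

```text
time_s: 6.55
tool_pos: [0.5064, 0.1474, 0.0067]
orientation: [3.132, 0.241, 0.0]
contact_force: [0.5, -0.4, 0.8]
width: 0.598
finger_force: 0.0
```

```bash
python3 - <<'E'
from h import *
import pickle
im=look('w5'); s=pickle.load(open('w5.pkl','rb'));print(s['contact_force'])
R=Ro.from_rotvec(s['orientation']).as_matrix()
for c in(250,300,320): print(im[210:250,c].mean(1).astype(int).tolist())
for v in (224,226,228,230): print(v,wray(s,[(320,v)],.014)[0])
# feature drift: screw marks vs world
cv2.imwrite('pics/w5c.png',cv2.resize(im[190:260,160:490],None,fx=2.4,fy=5))
E
```

```text
6.55 [0.5064 0.1474 0.0067] [3.1322e+00 2.4120e-01 1.0000e-04] [ 0.14  0.62  1.76 -0.    0.75  1.56]
[ 0.53819699 -0.3991412   0.84916859]
[87, 88, 89, 91, 88, 88, 89, 89, 88, 87, 88, 87, 89, 88, 88, 88, 88, 87, 66, 29, 8, 9, 7, 6, 9, 7, 8, 10, 14, 14, 14, 16, 15, 15, 16, 15, 34, 69, 85, 85]
[87, 88, 87, 88, 88, 87, 88, 86, 88, 88, 89, 89, 89, 89, 88, 88, 88, 88, 68, 28, 7, 8, 8, 7, 7, 7, 9, 16, 20, 19, 19, 18, 17, 18, 16, 16, 42, 86, 106, 106]
[87, 86, 86, 87, 87, 87, 88, 87, 87, 87, 88, 88, 88, 90, 89, 89, 88, 87, 68, 29, 7, 8, 10, 7, 7, 7, 7, 13, 16, 17, 17, 17, 16, 17, 19, 17, 29, 78, 104, 104]
224 [0.5293 0.1514 0.014 ]
226 [0.5283 0.1512 0.014 ]
228 [0.5274 0.1511 0.014 ]
230 [0.5265 0.1509 0.014 ]
```

Request:
{"op": "arm_command", "data": {"plan": [{"slide":[0.003,0.0005,0],"dr":[0,0,0]},{"slide":[0.006,0.001,0],"dr":[0,0,0]},{"slide":[0.007,0.001,0],"dr":[0,0,0]},{"slide":[0.007,0.001,0],"dr":[0,0,0]}]}}

```text
time_s: 7.0
tool_pos: [0.5075, 0.1475, 0.0067]
orientation: [3.132, 0.241, 0.0]
contact_force: [-0.1, 0.4, 0.5]
width: 0.598
finger_force: 0.1
```

```bash
python3 - <<'E'
from h import *
import pickle
im=look('w6'); s=pickle.load(open('w6.pkl','rb'));print(s['contact_force'])
for c in(250,300,320): print(im[220:250,c].mean(1).astype(int).tolist())
print(wray(s,[(320,228.3)],.014)[0])
# drift of drive texture between w4,w6 expected vs seen
s4=pickle.load(open('w4.pkl','rb'));a=cv2.imread('pics/w4.png',0);b=cv2.imread('pics/w6.png',0)
for (u,v) in [(245,207),(450,203)]:
    t=a[v-9:v+9,u-9:u+9];m=cv2.matchTemplate(b[v-20:v+25,u-20:u+20],t,5);_,q,_,l=cv2.minMaxLoc(m)
    p4=wray(s4,[(u,v)],.014)[0];p6=wray(s,[(u-20+l[0]+9,v-20+l[1]+9)],.014)[0];print(q,p6-p4)
E
```

```text
7.0 [0.5075 0.1475 0.0067] [3.1323 0.2411 0.    ] [ 0.14  0.63  1.76 -0.    0.76  1.56]
[-0.1069925   0.42157237  0.48042732]
[88, 89, 88, 87, 87, 89, 88, 89, 87, 88, 68, 27, 8, 7, 7, 7, 10, 12, 14, 15, 15, 15, 14, 15, 14, 15, 33, 70, 85, 86]
[87, 88, 87, 88, 88, 89, 89, 88, 88, 89, 77, 42, 8, 8, 8, 6, 10, 18, 19, 17, 19, 17, 16, 18, 18, 17, 29, 80, 106, 105]
[88, 87, 88, 89, 90, 90, 89, 87, 87, 87, 75, 42, 7, 9, 10, 7, 7, 12, 16, 17, 17, 17, 16, 17, 19, 18, 29, 78, 103, 104]
[0.5283 0.1512 0.014 ]
0.9167483448982239 [-1.e-04 -2.e-04  0.e+00]
0.8053449392318726 [ 0.0045 -0.0001  0.    ]
```

The drive's edge stays fixed in world coordinates while the bar keeps advancing, so the tray is still moving. I'll continue in millimetre steps.

Request:
{"op": "arm_command", "data": {"plan": [{"slide":[0.004,0.0006,0],"dr":[0,0,0]},{"slide":[0.008,0.0012,0],"dr":[0,0,0]},{"slide":[0.01,0.0015,0],"dr":[0,0,0]},{"slide":[0.01,0.0015,0],"dr":[0,0,0]}]}}

```text
time_s: 7.45
tool_pos: [0.5089, 0.1477, 0.0067]
orientation: [3.132, 0.241, -0.0]
contact_force: [-0.2, -0.1, 0.7]
width: 0.601
finger_force: 0.4
```

```bash
cat >> h.py <<'E'
def mon(n):
    import pickle
    im=look(n); s=pickle.load(open(n+'.pkl','rb')); print(s['contact_force'].round(2))
    for c in (300,320):
        g=im[:,c].mean(1)
        k=next(i for i in range(222,245) if g[i]<50); v=k-1+(g[k-1]-50)/(g[k-1]-g[k])
        j=next(i for i in range(k+8,260) if g[i]>50); b=j-1+(50-g[j-1])/(g[j]-g[j-1])
        print(c,'edge',round(v,2),'bar',round(b,2),wray(s,[(c,v+.5)],.014)[0])
E
python3 -c "
from h import *
mon('w7')"
```

```text
7.45 [0.5089 0.1477 0.0067] [ 3.1322e+00  2.4110e-01 -3.0000e-04] [ 0.14  0.63  1.76 -0.    0.76  1.56]
[-0.16 -0.07  0.73]
300 edge 231.79 bar 246.44 [0.5265 0.16   0.014 ]
320 edge 231.79 bar 246.43 [0.5278 0.1511 0.014 ]
```

Request:
{"op": "arm_command", "data": {"plan": [{"slide":[0.003,0.0005,0],"dr":[0,0,0]},{"slide":[0.006,0.001,0],"dr":[0,0,0]},{"slide":[0.007,0.001,0],"dr":[0,0,0]},{"slide":[0.007,0.001,0],"dr":[0,0,0]}]}}

```text
time_s: 7.9
tool_pos: [0.5101, 0.1479, 0.0067]
orientation: [3.132, 0.241, 0.0]
contact_force: [-1.0, 0.3, -1.1]
width: 0.601
finger_force: 0.3
```

```bash
python3 -c "
from h import *
mon('w8')"
```

```text
7.9 [0.5101 0.1479 0.0067] [3.1323e+00 2.4110e-01 3.0000e-04] [ 0.14  0.63  1.75 -0.    0.76  1.56]
[-1.    0.33 -1.05]
300 edge 231.78 bar 246.47 [0.5277 0.1602 0.014 ]
320 edge 231.79 bar 246.45 [0.529  0.1513 0.014 ]
```

The tray is confirmed shut, because the drive's edge no longer moves relative to the bar. The drive shifted about 2 mm. I'll retreat and go to the bracket.

Request:
{"op": "arm_command", "data": {"plan": [{"slide":[-0.1,-0.015,0],"dr":[0,0,0]},{"slide":[-0.25,-0.04,0],"dr":[0,0,0]},{"slide":[-0.3,-0.05,0.25],"dr":[0,0,0]},{"slide":[-0.35,-0.1,0.55],"dr":[0,0,0]},{"slide":[-0.4,-0.3,0.85],"dr":[0,0,0]},{"slide":[-0.45,-0.6,0.9],"dr":[0,0,0]},{"slide":[-0.46,-0.9,0.9],"dr":[0,0,0]},{"slide":[-0.46,-0.9,0.9],"dr":[0,0,0]}], "claw": 0}}

```text
time_s: 8.75
tool_pos: [0.4415, 0.0086, 0.1427]
orientation: [3.131, 0.233, 0.004]
contact_force: [0.8, 1.2, -0.3]
width: 0.006
finger_force: 0.0
```

Request:
{"op": "arm_command", "data": {"plan": [{"slide":[0,-0.25,0],"dr":[0,0,0]},{"slide":[0,-0.45,0],"dr":[0,0,0]},{"slide":[0,-0.57,0],"dr":[0,0,0]},{"slide":[0,-0.57,0],"dr":[0,0,0]},{"slide":[0,-0.57,0],"dr":[0,0,0]}]}}

```text
time_s: 9.25
tool_pos: [0.441, -0.0722, 0.1416]
orientation: [-3.132, -0.24, 0.0]
contact_force: [-0.3, -0.4, -0.8]
width: 0.008
finger_force: 0.0
```

```bash
python3 - <<'E'
from h import *
im=look('w9'); sc=capture("scene")
cv2.imwrite('pics/m9.png',np.vstack([im[:190],cv2.resize(sc[140:320,200:440],(640,400))]))
E
```

```text
9.25 [ 0.441  -0.0722  0.1416] [-3.1321e+00 -2.3990e-01  2.0000e-04] [-0.33  0.3   1.85  0.    0.99  1.08]
```

View pics/m9.png

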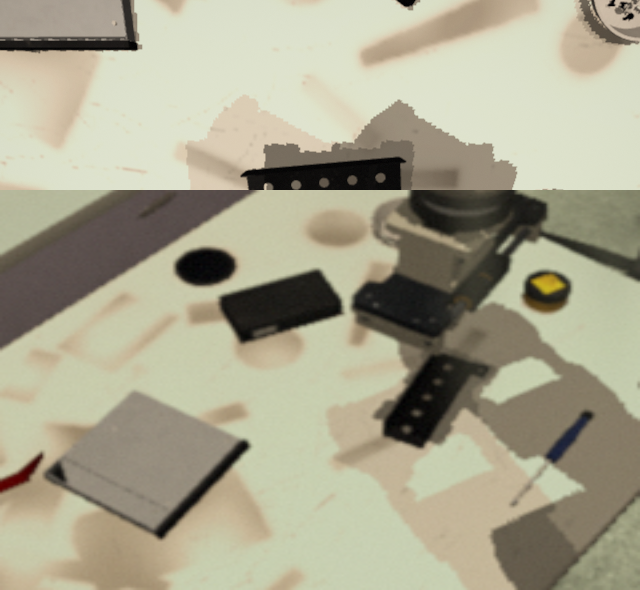

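The drive is shut. In the wrist view the bracket's upright top edge runs (242,173)–(406,158), and the dish is at the upper right with its left rim at column ~580.

```bash
python3 - <<'E'
from h import *
import pickle
s=pickle.load(open('w9.pkl','rb'))
t=wray(s,[(242,173),(406,158)],.024);print(t,np.linalg.norm(t[1]-t[0]))
d=t[0]-t[1];d/=np.linalg.norm(d);x=np.array([d[1],-d[0],0]);print(t.mean(0)-.027*x,x)
print(wray(s,[(580,10)],.018))
E
```

```text
[[ 0.4532 -0.0081  0.024 ]
 [ 0.4844 -0.1323  0.024 ]] 0.12805889270175655
[ 0.44261361 -0.07677822  0.024     ] [0.96986627 0.2436379  0.        ]
[[ 0.6054 -0.2326  0.018 ]]
```

Request:
{"op": "arm_command", "data": {"plan": [{"slide":[0.006,-0.02,-0.2],"dr":[0,0,0]},{"slide":[0.006,-0.02,-0.4],"dr":[0,0,0]},{"slide":[0.006,-0.02,-0.53],"dr":[0,0,0]},{"slide":[0.006,-0.02,-0.53],"dr":[0,0,0]},{"slide":[0.006,-0.02,-0.53],"dr":[0,0,0]},{"slide":[0.006,-0.02,-0.53],"dr":[0,0,0]},{"slide":[0.006,-0.02,-0.53],"dr":[0,0,0]},{"slide":[0.006,-0.02,-0.53],"dr":[0,0,0]},{"slide":[0.006,-0.02,-0.53],"dr":[0,0,0]},{"slide":[0.006,-0.02,-0.53],"dr":[0,0,0]},{"slide":[0.006,-0.02,-0.53],"dr":[0,0,0]},{"slide":[0.006,-0.02,-0.53],"dr":[0,0,0]}]}}

```text
time_s: 10.55
tool_pos: [0.4418, -0.0757, 0.0622]
orientation: [3.132, 0.241, -0.0]
contact_force: [-0.7, 0.5, -0.2]
width: 0.005
finger_force: 0.0
```

Request:
{"op": "arm_command", "data": {"plan": [{"slide":[0,0,0],"dr":[0,0,0]},{"slide":[0,0,0],"dr":[0,0,0]},{"slide":[0,0,0],"dr":[0,0,0]},{"slide":[0,0,0],"dr":[0,0,0]},{"slide":[0,0,0],"dr":[0,0,0]},{"slide":[0,0,0],"dr":[0,0,0]},{"slide":[0,0,0],"dr":[0,0,0]},{"slide":[0,0,0],"dr":[0,0,0]},{"slide":[0,0,0],"dr":[0,0,0]},{"slide":[0,0,0],"dr":[0,0,0]},{"slide":[0,0,0],"dr":[0,0,0]},{"slide":[0,0,0],"dr":[0,0,0]}]}}

```text
time_s: 11.75
tool_pos: [0.4419, -0.0756, 0.0622]
orientation: [3.132, 0.241, -0.0]
contact_force: [0.4, 1.0, 0.4]
width: 0.003
finger_force: 0.0
```

Request:
{"op": "arm_command", "data": {"plan": [{"slide":[0,0,0],"dr":[0,0,0]},{"slide":[0,0,0],"dr":[0,0,0]},{"slide":[0,0,0.2],"dr":[0,0,0]},{"slide":[0.1,-0.1,0.5],"dr":[0,0,0]},{"slide":[0.3,-0.35,0.55],"dr":[0,0,0]},{"slide":[0.5,-0.6,0.55],"dr":[0,0,0]},{"slide":[0.6,-0.8,0.55],"dr":[0,0,0]},{"slide":[0.6,-0.8,0.55],"dr":[0,0,0]},{"slide":[0.6,-0.8,0.55],"dr":[0,0,0]}]}}

```text
time_s: 12.65
tool_pos: [0.5314, -0.1957, 0.144]
orientation: [-3.131, -0.239, 0.002]
contact_force: [-0.8, 0.6, -0.2]
width: 0.005
finger_force: 0.0
```

```bash
python3 - <<'E'
from h import *
im=look('w10')
cv2.imwrite('pics/w10.png',im)
E
```

```text
12.65 [ 0.5314 -0.1957  0.144 ] [-3.1315e+00 -2.3910e-01  2.1000e-03] [-0.49  0.49  1.53  0.    1.12  0.93]
```

View pics/w10.png

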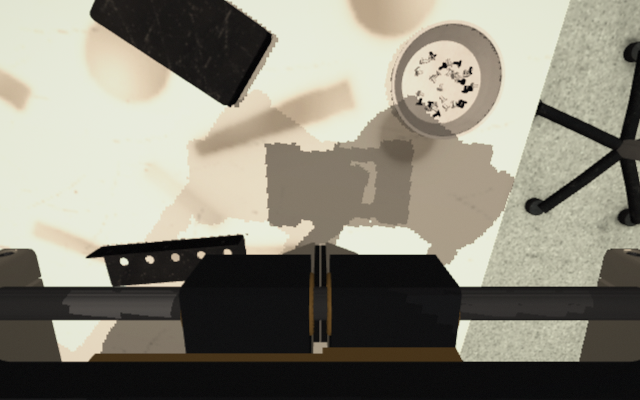

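The dish's rim spans columns 388–502 and rows 20–138, so its centre is near (446,79).

```bash
python3 - <<'E'
from h import *
import pickle
s=pickle.load(open('w10.pkl','rb'))
p=wray(s,[(446,78),(388,80),(502,77),(446,20),(446,138)],.018);print(p)
print(np.linalg.norm(p[1]-p[2]))
print((p[0]-s['tool_pos'])/.15)
E
```

```text
[[ 0.637  -0.2744  0.018 ]
 [ 0.629  -0.2318  0.018 ]
 [ 0.6441 -0.3157  0.018 ]
 [ 0.6753 -0.2646  0.018 ]
 [ 0.5938 -0.2855  0.018 ]]
0.0852479911786782
[ 0.7042445  -0.52466228 -0.83989567]
```

Request:
{"op": "arm_command", "data": {"plan": [{"slide":[0.25,-0.2,0],"dr":[0,0,0]},{"slide":[0.5,-0.4,0],"dr":[0,0,0]},{"slide":[0.697,-0.525,-0.1],"dr":[0,0,0]},{"slide":[0.697,-0.525,-0.3],"dr":[0,0,0]},{"slide":[0.697,-0.525,-0.5],"dr":[0,0,0]},{"slide":[0.697,-0.525,-0.57],"dr":[0,0,0]},{"slide":[0.697,-0.525,-0.57],"dr":[0,0,0]},{"slide":[0.697,-0.525,-0.57],"dr":[0,0,0]},{"slide":[0.697,-0.525,-0.57],"dr":[0,0,0]},{"slide":[0.697,-0.525,-0.57],"dr":[0,0,0]},{"slide":[0.697,-0.525,-0.57],"dr":[0,0,0]},{"slide":[0.697,-0.525,-0.57],"dr":[0,0,0]}]}}

```text
time_s: 13.9
tool_pos: [0.6366, -0.2745, 0.0598]
orientation: [3.132, 0.241, 0.001]
contact_force: [-0.2, -0.3, -0.7]
width: 0.006
finger_force: 0.0
```

Request:
{"op": "arm_command", "data": {"plan": [{"slide":[0,0,0],"dr":[0,0,0]},{"slide":[0,0,0],"dr":[0,0,0]},{"slide":[0,0,0],"dr":[0,0,0]},{"slide":[0,0,0],"dr":[0,0,0]},{"slide":[0,0,0],"dr":[0,0,0]},{"slide":[0,0,0],"dr":[0,0,0]},{"slide":[0,0,0],"dr":[0,0,0]},{"slide":[0,0,0],"dr":[0,0,0]},{"slide":[0,0,0],"dr":[0,0,0]},{"slide":[0,0,0],"dr":[0,0,0]},{"slide":[0,0,0],"dr":[0,0,0]},{"slide":[0,0,0],"dr":[0,0,0]}]}}

```text
time_s: 15.1
tool_pos: [0.6364, -0.2743, 0.0592]
orientation: [3.132, 0.241, -0.0]
contact_force: [-0.3, 0.1, 0.9]
width: 0.003
finger_force: 0.0
```

Request:
{"op": "arm_command", "data": {"plan": [{"slide":[0,0,0],"dr":[0,0,0]},{"slide":[0,0,0],"dr":[0,0,0]},{"slide":[0,0,0],"dr":[0,0,0]},{"slide":[0,0,0],"dr":[0,0,0]}]}}

```text
time_s: 15.5
tool_pos: [0.6364, -0.2744, 0.0592]
orientation: [3.132, 0.241, -0.0]
contact_force: [-0.3, -0.2, -0.1]
width: 0.003
finger_force: 0.0
```

```bash
python3 -c "
from plant import *
print(sign_off())"
```

```text
the job is handed in; nothing more can be done
None
```

The job is handed in at about 15.5 s: the tray is fully shut (the drive slid about 2 mm), the fingertips held about 4 cm over the middle of the bracket for just over 2 s, and they finished about 4 cm over the middle of the dish; the case and tub were not approached.

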